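Set the winch's brake clearance with a gauge blade

ROBOT

A 6-joint arm with a two-finger parallel gripper is mounted at the origin on the work surface. World frame = base frame: x ahead of the robot, y to its left, z up, the work surface at z = 0. Lengths are in m, angles in rad, forces in N, time in s.
With the tool pointing down it reaches from about 0.25 to 0.725 m from the base axis. Payload 4 kg.
Tool frame: the origin (TCP) lies midway between the tips of the shut fingers; the grasp point (between the pads) lies 19 mm behind it; z points along the fingers, y is the line along which they close (so a half turn about z gives the same grasp; the last joint's range is limited). The gripper opens to 85 mm and grips with 20 to 120 N. Pads are 22 mm wide; open, the fingers measure 114 mm over their backs; the gripper's body (76 mm by 85 mm) begins 54 mm behind the grasp point. The pads swing forward as they close: fully open they stand 13 mm farther back than shut.
Start: joints at [1.201, 0.241, 0.005, 1.335, 0, 1.571], TCP at [0.181, 0.466, 0.231] pointing down, gripper open.
Joint ranges: [-2.72, 2.72], [-1.05, 1.87], [-1.09, 1.28], [-1.99, 2.15], [-1.42, 1.44], [-3.14, 3.14]. Speed limits (rad/s): [2.79, 2.79, 3.14, 3.14, 3.14, 3.14].

INTERFACE

Orientations are given as a unit quaternion [x, y, z, w].
In Python, from workcell import monitor, vision, job gives the robot as it stands.
- The arm moves only by the tool move_arm, never from a script. Its argument "moves" is a list that holds one entry, the list of rows, each a list of 5 numbers: the shift along the world's x, y, z in m, then the turn about the world's z in degrees, then the opening in per cent of the stroke, from 0 (shut) to 100 (fully open). In form: [[[x, y, z, turn, gripper], ...]]. A call has 1 to 5 rows; each row is the pose to reach, as a shift and turn from the pose commanded when the call began; what a row does not reach only later rows make up. A row lasts 1/8 s, in which the tool goes at most 62.5 mm and 10.7 degrees, less where a joint would pass 70% of its speed; a pose out of reach is approached as far as the arm can. A call with a gripper value outside its range is refused whole. The fingers move at their own pace and stop on an object; the grip force is fixed at half the most. Time passes only in rows, so rows that repeat a pose let the fingers close. It gives the time, the measured TCP pose, the force, the opening and the grip force at its end, in the units of the state.
- monitor.get_obs(): the state, without advancing time (a new reading comes with each control period).
- vision.camera(name): name is "side" or "top"; returns a dict with "color" (480x640x3 uint8, red, green, blue), "camera_matrix" (3x3 intrinsics, pixels), "eye" and "attitude" of the camera in the world. Camera axes: x right, y up, looking along -z (the intrinsics and any distortion apply to the point x, -y, -z); pixel columns grow to the right and rows downward; lengths in m; the calibration is good to about 2 mm. A picture is of the moment at which its call begins. There is no depth.
- job.job_done(): hands the job in; it is judged then, once.
The state is a dict: "clock": time; "joint_pos": joint angles; "joint_vel": joint speeds; "tau": joint torques, N m; "eef_pos": TCP position; "tool_rot": TCP orientation; "ft_force": force on the tool from outside, world axes, zero at the start; "ft_torque": the same for the moment, N m; "grip_width": finger opening in m; "grasp_force": force on a finger pad.
Only numpy, scipy, OpenCV 4.12 (cv2) and the standard library are available. Lean on these libraries where they do the work, as an engineer would, in place of code of your own. Each camera call takes 0.05 s, during which the arm holds its last target. There are 200 camera calls.

TASK

Set the pad clearance of the hand winch's disc brake: hang the red-handled 2 mm gauge in the gap between pad and disc, and turn the red cross-bar of the adjusting screw, clockwise to close, until the blade just drags - lightly nipped but still drawn out with an easy, steady pull. Never clamp it hard. Then draw the gauge straight up out of the set gap, stand it back in the rack slot it came from and let go, leaving everything else on the shelf alone.

Things in the scene. Friction and masses are not known exactly. Their poses are not given: they have to be found in the camera images.
- winch: blue hand winch, bolted down, base 280 x 150 mm. Origin on the shelf under the working face of its upright brake disc; x along the shaft, from the adjusting screw towards the disc and the rope drum; z up. Disc 150 mm across, 8 mm thick, centre 90 mm and rim top 165 mm above the shelf, face square to x at about x = 0. Only the screw's cross-bar stands higher than 165 mm.
- gap (a point): mouth of the brake gap: on the winch, 1 mm to the -x side of the nominal disc face, above the shaft, at rim top height (165 mm); axes as the winch's. Gap 2.4 to 4.3 mm wide at the start; rim chamfered 2 mm. Disc and lining wear is unknown (up to 0.75 mm either way along x), so the clearance cannot be worked out from positions, only felt with the gauge.
- pad (a point): centre of the black friction pad's face, on the -x side of the gap, 136 mm above the shelf; it moves with the pad holder. Pad 36 mm wide (winch y), from 122 to 150 mm height, with a lead-in above it sloping back 7 mm, up to 157 mm. It sits on a rubber cushion.
- pad_holder: dark steel plate that carries the pad, on two guide pins, pushed along winch x by a lever that the screw works; origin 136 mm high, 20 mm behind the pad's face. From the start, 0.7 to 3.3 rad of clockwise screw turning bring the pad just up to the hung gauge (0.69 mm per rad); each further radian adds about 10 N of squeeze. A good setting squeezes the blade with 1.5 to 8 N; over 25 N ruins it.
- screw: upright adjusting screw at winch x = -82 mm. Origin on its axis, 150 mm above the shelf; z up. Its red cross-bar (58 mm long in the screw's x, 12 mm thick in y, 22 mm tall) is centred 40 mm above the origin. It turns stiffly (0.06 N m), stays where it is left and does not rise or sink. Clockwise seen from above closes the gap.
- red_gauge: gauge, red handle, 2 mm steel blade, about 40 g. Origin at the shoulder: centre of the handle's underside. Handle 16 (x) x 36 (y) x 40 mm tall; blade 2 (x) x 20 (y) mm, 55 mm long downward. Hung in the gap with its x along the winch's x, its shoulder rests on the disc rim. Friction about 0.6 on either face: the pull to draw it is 1.2 times the squeeze, 2 to 9 N when set right.
- rack: fixed dark wooden rack, 150 (x) x 56 (y) x 65 mm; origin under its centre. Slots in the top at x = -45, 0 and 45 mm, 8 mm wide in x, 26 mm in y, 60 mm deep. A gauge stands in each, shoulder on the rack's top, axes as the rack's; which stands where varies.
- blue_gauge: bystander: like the red gauge, blue handle, 3 mm blade
- yellow_gauge: bystander: like the red gauge, yellow handle, 4 mm blade
- hourglass: bystander: clear hourglass in a wooden frame, 76 mm across, 150 mm tall; origin under its centre
- pen_pot: bystander: stoneware pen pot with pens, 80 mm across, 95 mm tall (pens to 150 mm); origin under its centre
- fuse_case: bystander: latched aluminium fuse case 120 x 190 x 62 mm; origin under its centre
- door_wedge: bystander: chrome door wedge 110 x 45 x 34 mm; origin under its centre
- cap_a: bystander: red plastic fender end cap, a dome 90 mm across, 65 mm tall; origin under its centre
- cap_b: bystander: the other red fender end cap, the same size

How it is judged:
By the outcome, as a careful person would: the job done as asked, in the order asked, and still so for the second after the job is handed in, with the robot touching nothing.
It also fails if it takes over 72 s, if anything falls off the work surface, if the arm or the gripper's body presses on something with over 40 N, if the wrist force passes 120 N, or if a joint passes its speed limit or range.

## Working session

There is one attempt and no reset: what is moved stays moved. The work goes in short steps, Python scripts to look and compute and a tool call to move; the robot and the scene stay as the last step left them, time stands still between calls to the robot, and variables do not carry over. Pictures are saved under pics/ and viewed, at most 13 in all, crops included, and the job is handed in when it is done.

Besides the shell and the picture viewer there is one more tool, called after "Call:" as name([rows], argument=value, ...), one row to a line, values as JSON. move_arm: Moves the arm, as the interface text tells. Its arguments: {"type":"object","properties":{"moves":{"type":"array","items":{"type":"array","items":{"type":"array","items":{"type":"number"}}}}},"required":["moves"]}

```bash
mkdir -p pics; ls; python3 - <<'E'
from workcell import monitor, vision
import cv2,numpy as np
for n in("side","top"):
    c=vision.camera(n); cv2.imwrite(f"pics/{n}0.png",c["color"][:,:,::-1])
    print(n,{k:(np.round(v,4).tolist()) for k,v in c.items() if k!="color"})
o=monitor.get_obs();print({k:np.round(v,3).tolist() for k,v in o.items()})
E
```

```text
pics
side {'camera_matrix': [[444.7693, 0.0, 322.7251], [0.0, 444.7693, 242.4845], [0.0, 0.0, 1.0]], 'eye': [0.4988, -0.681, 0.7633], 'attitude': [0.3346, -0.0227, -0.0686, 0.9396]}
top {'camera_matrix': [[435.3686, 0.0, 320.3835], [0.0, 435.3686, 242.4895], [0.0, 0.0, 1.0]], 'eye': [0.4051, -0.1531, 0.9956], 'attitude': [0.0511, -0.0783, -0.7032, 0.7049]}
{'clock': 0.1, 'joint_pos': [1.201, 0.241, 0.004, 1.335, 0.0, 1.571], 'joint_vel': [0.001, -0.004, 0.003, 0.001, -0.0, -0.001], 'tau': [-0.001, -37.314, 25.301, 0.011, -0.0, -0.0], 'eef_pos': [0.18, 0.466, 0.231], 'tool_rot': [0.184, 0.983, -0.001, -0.0], 'ft_force': [0.133, 0.99, -0.258], 'ft_torque': [-0.001, 0.043, 0.06], 'grasp_force': 0.0, 'grip_width': 0.085}
```

View pics/side0.png

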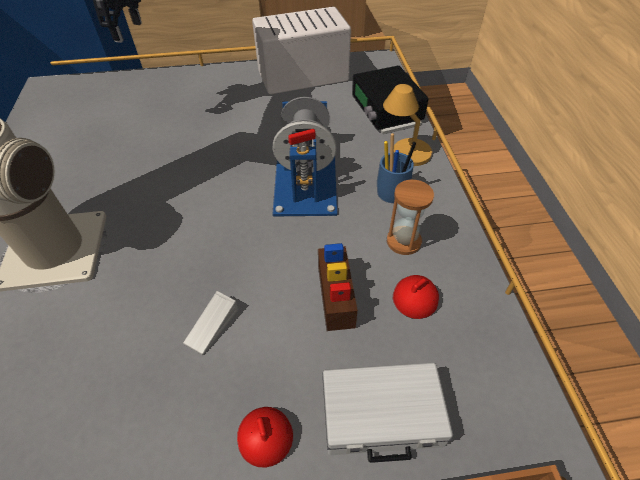

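View pics/top0.png

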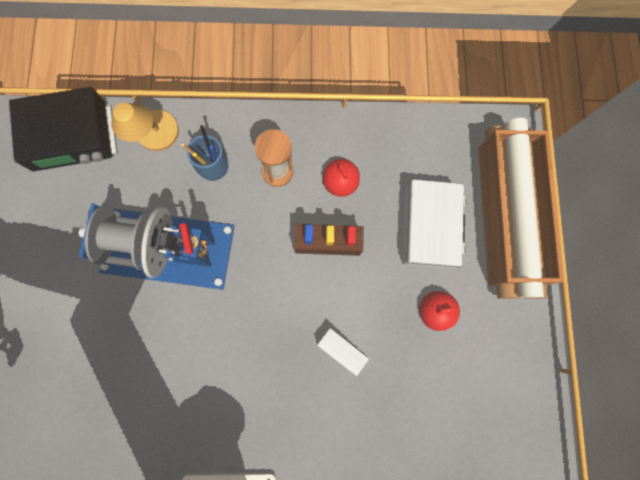

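The side view shows the winch around (305,160), with the rack at (338,290) and the red gauge at its near end (341,292). In the top view the winch is at (160,248), the cross-bar at (186,238) and the red gauge at (351,235). Next I'll zoom in and measure.

```bash
cat > h.py <<'E'
import numpy as np,cv2
from scipy.spatial.transform import Rotation as R
from workcell import monitor,vision
def cam(n):
    c=vision.camera(n); c["R"]=R.from_quat(c["attitude"]).as_matrix(); return c
def ray(c,u,v):
    K=c["camera_matrix"]; d=np.array([(u-K[0,2])/K[0,0],-(v-K[1,2])/K[1,1],-1.]); d=c["R"]@d
    return np.array(c["eye"]),d/np.linalg.norm(d)
def onz(c,u,v,z):
    e,d=ray(c,u,v); return e+d*(z-e[2])/d[2]
def tri(a,pa,b,pb):
    e1,d1=ray(a,*pa);e2,d2=ray(b,*pb)
    t=np.linalg.lstsq(np.c_[d1,-d2],e2-e1,rcond=None)[0]
    p,q=e1+t[0]*d1,e2+t[1]*d2
    return (p+q)/2,np.linalg.norm(p-q)
def proj(c,p):
    K=c["camera_matrix"]; q=c["R"].T@(np.array(p)-c["eye"]); return np.array([K[0,2]-K[0,0]*q[0]/q[2],K[1,2]+K[1,1]*q[1]/q[2]])
def crop(c,u,v,w,h,s):
    return cv2.resize(c["color"][v:v+h,u:u+w,::-1],None,fx=s,fy=s,interpolation=cv2.INTER_CUBIC)
E
python3 - <<'E'
from h import *
t,s=cam("top"),cam("side")
a=crop(t,70,190,170,110,4.7)[:300,:400] if 0 else cv2.resize(crop(t,75,195,165,100,1),(495,300),interpolation=cv2.INTER_CUBIC)
b=cv2.resize(crop(t,285,210,90,60,1),(305,203),interpolation=cv2.INTER_CUBIC)
d=cv2.resize(crop(s,260,90,90,130,1),(208,300),interpolation=cv2.INTER_CUBIC)
e=cv2.resize(crop(s,310,235,60,100,1),(180,300),interpolation=cv2.INTER_CUBIC)
m=np.zeros((600,800,3),np.uint8); m[:300,:495]=a; m[:203,495:800]=b; m[300:,:208]=d; m[300:,208:388]=e
cv2.imwrite("pics/m1.png",m)
for n,c in(("top",t),("side",s)):
    h=cv2.cvtColor(c["color"],cv2.COLOR_RGB2HSV)
    for nm,lo,hi in(("red",0,6),("yel",22,32),("blue",108,125)):
        k=cv2.inRange(h,(lo,150,60),(hi,255,255))
        N,_,st,ce=cv2.connectedComponentsWithStats(k)
        print(n,nm,[(st[i].tolist(),ce[i].round(1).tolist()) for i in range(1,N) if st[i,4]>40])
E
```

```text
top red [([324, 160, 35, 36, 1005], [341.0, 177.5]), ([180, 224, 12, 29, 172], [185.8, 237.8]), ([347, 226, 9, 20, 163], [351.0, 235.6]), ([421, 294, 38, 36, 1018], [440.2, 311.8])]
top yel [([327, 226, 7, 17, 112], [330.0, 233.9])]
top blue [([305, 225, 7, 18, 102], [308.4, 233.5])]
side red [([288, 129, 27, 16, 274], [301.4, 136.2]), ([393, 275, 46, 44, 1555], [415.8, 296.6]), ([330, 282, 21, 20, 365], [339.8, 291.5]), ([237, 407, 56, 60, 2576], [264.3, 436.8])]
side yel [([384, 141, 4, 28, 59], [386.0, 154.2]), ([327, 263, 20, 18, 265], [336.4, 271.0])]
side blue [([393, 150, 6, 22, 74], [395.4, 160.7]), ([325, 244, 18, 18, 292], [333.5, 252.4])]
```

View pics/m1.png

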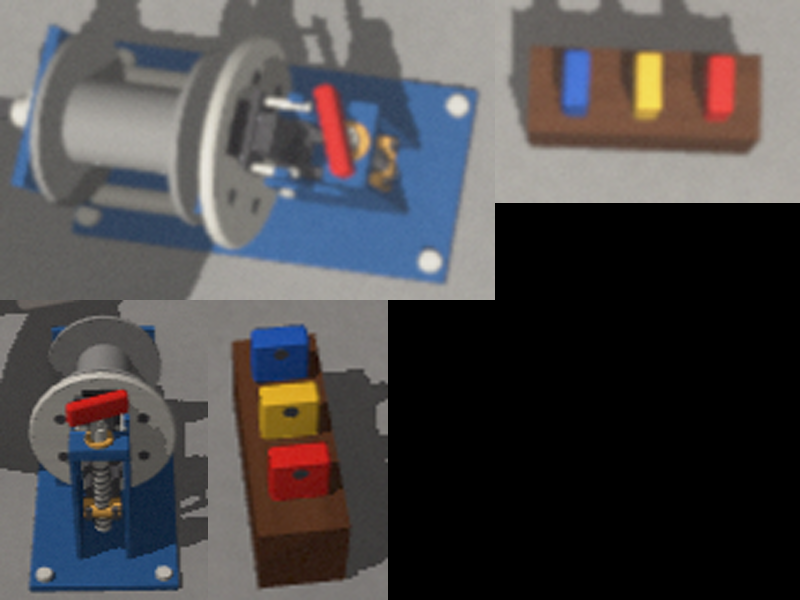

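The mosaic shows the disc, the cross-bar (roughly square to the winch's x) and the rack with red at its right end. I'll fit the poses.

```bash
cat > fit.py <<'E'
from h import *
from scipy.optimize import least_squares
t,s=cam("top"),cam("side")
A=np.linspace(0,2*np.pi,181)
def W(p,q):
    x,y,a=p[:3]; q=np.atleast_2d(q); c,n=np.cos(a),np.sin(a)
    return np.c_[x+c*q[:,0]-n*q[:,1],y+n*q[:,0]+c*q[:,1],q[:,2]]
def P(c,X): return np.array([proj(c,v) for v in X])
T=lambda u,v:(75+u/3,195+v/3); S=lambda u,v:(260+u/2.31,90+(v-300)/2.31)
def res(p):
    b,h=p[3],p[4]; r=[]
    for c,q,o in[(t,(b,-75,h),T(478,90)),(t,(b,75,h),T(445,283)),(t,(b+280,-75,h),T(52,25)),
      (s,(b,75,h),S(30,588)),(s,(b,-75,h),S(180,588)),(t,(-82,0,.198e3),(185.8,237.8)),(s,(-82,0,190),(301.4,136.2))]:
        r+=list(P(c,W(p,np.array(q)/1e3*1.)if 0 else W([p[0],p[1],p[2]],np.array(q)*1e-3))[0]-o) if 0 else list(P(c,W(p,np.array(q,float)*np.array([1e-3]*3)))[0]-np.array(o))
    d=lambda x:W(p,np.c_[0*A+x,.075*np.cos(A),.09+.075*np.sin(A)])
    f=P(s,d(0)); r+=[f[:,0].min()-S(30,0)[0],f[:,0].max()-S(176,0)[0],f[:,1].min()-S(0,372)[1]]
    g=P(t,d(.008)); f=P(t,d(0)); r+=[g[:,0].min()-T(200,0)[0],f[:,1].max()-T(0,248)[1],g[:,1].min()-T(0,38)[1]]
    return np.array(r)
if __name__=="__main__":
    f=least_squares(res,[.41,.19,1.45,-140,8],x_scale=[.01,.01,.1,10,5],loss="soft_l1")
    p=f.x; print(p.round(4),res(p).round(1).tolist())
    print("gap",W(p,[-.001,0,.165]),"screw",W(p,[-.082,0,.19]))
    for z in(.199,): a,b=onz(t,*T(324,90),z),onz(t,*T(342,175),z);print("bar",a,b,np.degrees(np.arctan2(*(b-a)[1::-1])))
    for u,v in((295.3,223.9),(363.2,226.8),(295.3,249.2),(360.8,252.2)): print("rack",onz(t,u,v,.065).round(4))
    for a,b in(((351,235.6),(339.8,291.5)),((330,233.9),(336.4,271)),((308.4,233.5),(333.5,252.4))): print("g",tri(t,a,s,b),onz(t,*a,.1).round(4))
E
python3 fit.py
```

```text
[   0.5729    0.1464    1.4345 -129.804     8.1395] [-0.1, -0.6, -0.6, -0.4, 21.0, 4.0, -1.1, -0.0, -1.1, -0.6, -0.3, -0.7, 0.3, 1.0, -0.9, -0.2, 2.2, -0.4, -0.3, -2.3]
gap [[0.57272299 0.14542448 0.165     ]] screw [[0.56171647 0.06517576 0.19      ]]
bar [0.58429062 0.07075889 0.199     ] [0.53120406 0.0569312  0.199     ] -165.40032772214235
rack [ 0.6187 -0.1343  0.065 ]
rack [ 0.6133 -0.2834  0.065 ]
rack [ 0.5626 -0.1348  0.065 ]
rack [ 0.5567 -0.2771  0.065 ]
g (array([ 0.58917681, -0.25355371,  0.08896119]), np.float64(0.0011686019980044588)) [ 0.5863 -0.2524  0.1   ]
g (array([ 0.59133693, -0.20873413,  0.09010353]), np.float64(0.0007986053216404886)) [ 0.5897 -0.2081  0.1   ]
g (array([ 0.59290061, -0.16280695,  0.08742679]), np.float64(9.608503738212945e-05)) [ 0.5903 -0.1627  0.1   ]
```

Call:
move_arm([
  [[0.03,-0.053,0.02,6,40],[0.06,-0.106,0.03,12,40],[0.09,-0.159,0.03,19,40],[0.12,-0.212,0.03,19,40],[0.15,-0.265,0.03,19,40]],
])

```text
clock: 0.92
eef_pos: [0.3314, 0.1995, 0.2616]
tool_rot: [0.019, 1.0, 0.0, 0.001]
ft_force: [1.5, 0.3, -0.1]
grip_width: 0.034
grasp_force: 0.0
```

Call:
move_arm([
  [[0.03,-0.053,0,0,40],[0.06,-0.106,0,0,40],[0.09,-0.159,0,0,40],[0.12,-0.212,0,0,40],[0.15,-0.265,0,0,40]],
])

```text
clock: 1.55
eef_pos: [0.4815, -0.0658, 0.2615]
tool_rot: [0.019, 1.0, 0.0, 0.0]
ft_force: [1.6, 1.0, 0.6]
grip_width: 0.0342
grasp_force: 0.0
```

Call:
move_arm([
  [[0.03,-0.053,0,0,40],[0.06,-0.106,-0.03,0,40],[0.09,-0.159,-0.06,0,40],[0.107,-0.189,-0.09,0,40],[0.107,-0.189,-0.09,0,40]],
])

```text
clock: 2.17
eef_pos: [0.5859, -0.2547, 0.165]
tool_rot: [0.021, 1.0, 0.002, -0.004]
ft_force: [-0.5, 1.1, -0.5]
grip_width: 0.0336
grasp_force: 0.0
```

```bash
python3 - <<'E'
from h import *
t,s=cam("top"),cam("side")
m=np.zeros((400,800,3),np.uint8)
m[:,:400]=cv2.resize(crop(t,290,180,100,100,1),(400,400),interpolation=cv2.INTER_CUBIC)
m[:,400:]=cv2.resize(crop(s,290,210,100,100,1),(400,400),interpolation=cv2.INTER_CUBIC)
cv2.imwrite("pics/m2.png",m)
o=monitor.get_obs();print({k:np.round(v,4).tolist() for k,v in o.items()})
E
```

```text
{'clock': 2.275, 'joint_pos': [-0.4066, 0.5511, 0.3096, 1.332, 0.0003, -0.3678], 'joint_vel': [0.0224, -0.0555, 0.0091, 0.0007, 0.0009, -0.001], 'tau': [-0.826, -49.1211, 24.5456, -0.0821, -0.0486, -0.0031], 'eef_pos': [0.5871, -0.2527, 0.1702], 'tool_rot': [0.0194, 0.9998, 0.0007, -0.0012], 'ft_force': [-0.4788, -0.157, 0.0196], 'ft_torque': [0.011, -0.0178, -0.017], 'grasp_force': 0.0, 'grip_width': 0.0342}
```

View pics/m2.png

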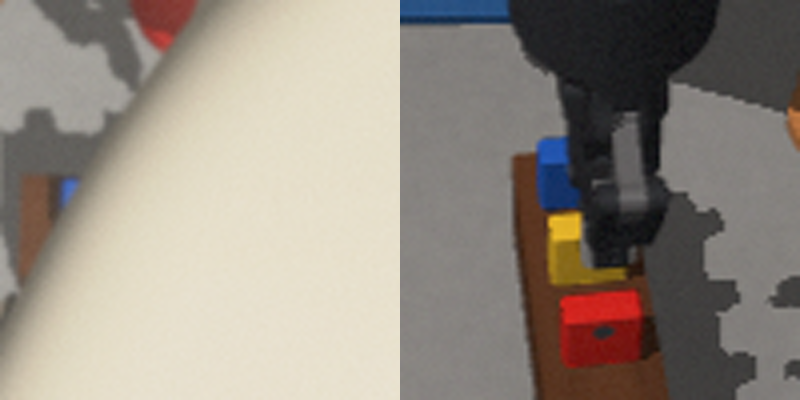

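The top view is blocked by the arm, and the side view shows the fingers above the red gauge as planned. I'll go down and grip.

Call:
move_arm([
  [[0,0,-0.04,0,40],[0,0,-0.07,0,40],[0,0,-0.098,0,40],[0,0,-0.098,0,40],[0,0,-0.098,0,40]],
])

```text
clock: 2.9
eef_pos: [0.589, -0.2525, 0.0761]
tool_rot: [0.019, 1.0, -0.001, 0.002]
ft_force: [0.1, -0.0, -0.2]
grip_width: 0.0342
grasp_force: 0.0
```

Call:
move_arm([
  [[0,0,0,0,5],[0,0,0,0,5],[0,0,0,0,5],[0,0,0,0,5]],
])

```text
clock: 3.4
eef_pos: [0.5893, -0.2533, 0.076]
tool_rot: [0.019, 1.0, -0.001, 0.002]
ft_force: [-0.8, 1.5, 6.6]
grip_width: 0.0152
grasp_force: 59.5
```

```bash
python3 - <<'E'
from h import *
s=cam("side")
cv2.imwrite("pics/m3.png",cv2.resize(crop(s,290,210,100,100,1),(500,500),interpolation=cv2.INTER_CUBIC))
o=monitor.get_obs();print({k:np.round(v,4).tolist() for k,v in o.items()})
E
```

```text
{'clock': 3.45, 'joint_pos': [-0.4061, 0.6129, 0.1622, 1.1155, 0.0006, -0.368], 'joint_vel': [-0.0011, -0.0005, 0.0002, -0.0005, -0.0014, 0.0015], 'tau': [-0.4093, -48.2152, 21.5494, -0.3215, -0.2101, 0.0127], 'eef_pos': [0.5893, -0.2533, 0.076], 'tool_rot': [0.0191, 0.9998, -0.0006, 0.0022], 'ft_force': [-0.6339, 0.1847, 7.2019], 'ft_torque': [0.1835, 0.1149, -0.0201], 'grasp_force': 59.4847, 'grip_width': 0.0152}
```

View pics/m3.png

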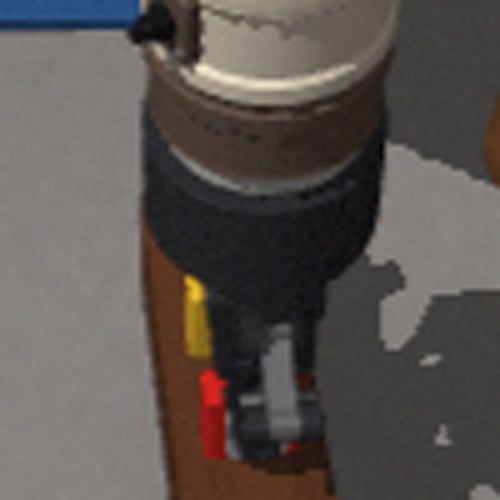

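Call:
move_arm([
  [[0,0,0.03,0,5],[0,0,0.08,0,5],[0,0,0.14,0,5],[0,0,0.2,0,5],[0,0.03,0.227,-5.6,5]],
])

```text
clock: 4.08
eef_pos: [0.5886, -0.2247, 0.3053]
tool_rot: [0.071, 0.997, -0.001, 0.004]
ft_force: [0.8, 0.0, -0.4]
grip_width: 0.0151
grasp_force: 58.7
```

Call:
move_arm([
  [[-0.003,0.06,0,0,5],[-0.006,0.12,0,0,5],[-0.009,0.18,0,0,5],[-0.012,0.24,0,0,5],[-0.013,0.3,0,0,5]],
])

```text
clock: 4.7
eef_pos: [0.5744, 0.0789, 0.3011]
tool_rot: [0.068, 0.998, 0.0, 0.001]
ft_force: [1.2, 0.2, -0.9]
grip_width: 0.0153
grasp_force: 58.7
```

Call:
move_arm([
  [[0,0.04,0,0,5],[0,0.068,0,0,5],[0,0.068,-0.02,0,5],[0,0.068,-0.045,0,5],[0,0.068,-0.045,0,5]],
])

```text
clock: 5.32
eef_pos: [0.5733, 0.145, 0.2536]
tool_rot: [0.068, 0.998, -0.001, -0.002]
ft_force: [-0.0, 0.0, -0.2]
grip_width: 0.0154
grasp_force: 58.7
```

```bash
cat >> fit.py <<'E'
E
python3 - <<'E'
from h import *
s,t=cam("side"),cam("top")
m=np.zeros((500,800,3),np.uint8)
m[:,:400]=cv2.resize(crop(s,260,80,80,100,1),(400,500),interpolation=cv2.INTER_CUBIC)
m[:,400:]=cv2.resize(crop(t,110,190,100,125,1),(400,500),interpolation=cv2.INTER_CUBIC)
cv2.imwrite("pics/m4.png",m)
o=monitor.get_obs();print({k:np.round(v,4).tolist() for k,v in o.items()})
E
```

```text
{'clock': 5.425, 'joint_pos': [0.2473, 0.4225, 0.3265, 1.4741, 0.0, 0.3834], 'joint_vel': [-0.0013, -0.0083, 0.0226, -0.0036, -0.0, -0.0015], 'tau': [0.1138, -45.4989, 25.1296, -0.0016, 0.0053, 0.0001], 'eef_pos': [0.5749, 0.1451, 0.2562], 'tool_rot': [0.068, 0.9977, 0.0001, 0.0003], 'ft_force': [0.0092, -0.1615, 0.4528], 'ft_torque': [0.0495, 0.0128, 0.0039], 'grasp_force': 58.6868, 'grip_width': 0.0156}
```

View pics/m4.png

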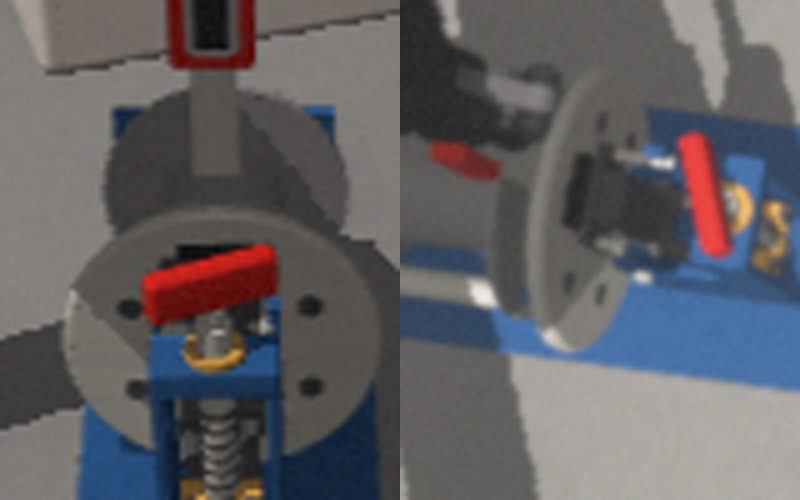

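The blade hangs centred in the grip, about column 216 against a disc centre near 222 in the crop. The earlier fit used the wrong rim edge in the side view, so I'll refit.

```bash
sed -i 's/(t,(b+280,-75,h),T(52,25)),//; s/f=P(s,d(0)); r+=/f=P(s,d(0)); k=P(s,d(.008)); r+=/; s/f\[:,1\].min()-S(0,372)\[1\]/k[:,1].min()-121.4/; s/T(0,38)\[1\]/206.5/' fit.py; python3 fit.py | head -3
```

```text
[   0.5725    0.146     1.4375 -129.795     6.9537] [0.1, -0.5, -0.2, -0.3, -1.0, 0.5, -1.1, -0.2, -0.1, -0.6, 0.2, 1.2, -1.0, -0.3, -0.1, -0.2, -0.1, -0.9]
gap [[0.57231707 0.14502458 0.165     ]] screw [[0.56154859 0.06474358 0.19      ]]
bar [0.58429062 0.07075889 0.199     ] [0.53120406 0.0569312  0.199     ] -165.40032772214235
```

Call:
move_arm([
  [[0,-0.0005,-0.012,0.2,5],[0,-0.0005,-0.022,0.2,5],[0,-0.0005,-0.03,0.2,5],[0,-0.0005,-0.034,0.2,5],[0,-0.0005,-0.034,0.2,5]],
])

```text
clock: 6.15
eef_pos: [0.5745, 0.1447, 0.2208]
tool_rot: [0.066, 0.998, -0.0, -0.0]
ft_force: [0.4, -0.2, -0.2]
grip_width: 0.015
grasp_force: 58.7
```

Call:
move_arm([
  [[0,0,-0.004,0,5],[0,0,-0.008,0,5],[0,0,-0.012,0,5],[0,0,-0.012,0,5]],
])

```text
clock: 6.65
eef_pos: [0.5744, 0.1446, 0.2088]
tool_rot: [0.066, 0.998, -0.0, -0.0]
ft_force: [-0.3, -0.2, -0.7]
grip_width: 0.0152
grasp_force: 58.7
```

Call:
move_arm([
  [[0,0,-0.005,0,5],[0,0,-0.01,0,5],[0,0,-0.015,0,5],[0,0,-0.015,0,5]],
])

```text
clock: 7.15
eef_pos: [0.5743, 0.1446, 0.1936]
tool_rot: [0.066, 0.998, -0.0, -0.001]
ft_force: [0.0, 0.6, -0.8]
grip_width: 0.0149
grasp_force: 58.7
```

Call:
move_arm([
  [[0,0,-0.006,0,5],[0,0,-0.012,0,5],[0,0,-0.016,0,5],[0,0,-0.018,0,5],[0,0,-0.018,0,5]],
])

```text
clock: 7.78
eef_pos: [0.5747, 0.1447, 0.1764]
tool_rot: [0.066, 0.998, 0.0, 0.0]
ft_force: [0.3, 0.1, -0.4]
grip_width: 0.0153
grasp_force: 58.8
```

Call:
move_arm([
  [[0,0.0015,0,0,5],[0,0.003,0,0,5],[0,0.003,0,0,5]],
])

```text
clock: 8.15
eef_pos: [0.5749, 0.1459, 0.1764]
tool_rot: [0.067, 0.998, -0.002, 0.0]
ft_force: [-0.6, -6.0, 1.1]
grip_width: 0.015
grasp_force: 58.9
```

Call:
move_arm([
  [[0,-0.0015,0,0,5],[0,-0.003,0,0,5],[0,-0.0045,0,0,5],[0,-0.006,0,0,5],[0,-0.006,0,0,5]],
])

```text
clock: 8.78
eef_pos: [0.5747, 0.1435, 0.1764]
tool_rot: [0.066, 0.998, 0.002, -0.0]
ft_force: [-0.5, 5.7, -0.0]
grip_width: 0.0153
grasp_force: 58.8
```

Call:
move_arm([
  [[0,0.003,0,0,5],[0,0.003,-0.002,0,5],[0,0.003,-0.002,0,5]],
])

```text
clock: 9.15
eef_pos: [0.5749, 0.1447, 0.1759]
tool_rot: [0.066, 0.998, 0.0, 0.001]
ft_force: [-2.8, 0.1, 7.2]
grip_width: 0.0154
grasp_force: 60.3
```

Call:
move_arm([
  [[0,0,0,0,40],[0,0,0,0,40],[0,0,0.0,0,40],[0,0,0.03,0,40],[0,0,0.08,0,40]],
])

```text
clock: 9.78
eef_pos: [0.5734, 0.1442, 0.2526]
tool_rot: [0.066, 0.998, -0.001, -0.003]
ft_force: [0.5, -0.4, 0.4]
grip_width: 0.0341
grasp_force: 0.0
```

Call:
move_arm([
  [[-0.003,-0.03,0.01,8,40],[-0.01,-0.08,0.01,16,40],[-0.0134,-0.08,-0.02,22.6,40],[-0.0134,-0.08,-0.05,22.6,40],[-0.0134,-0.08,-0.05,22.6,40]],
])

```text
clock: 10.4
eef_pos: [0.5593, 0.0642, 0.2017]
tool_rot: [-0.13, 0.991, -0.0, -0.003]
ft_force: [-0.4, -0.2, 0.4]
grip_width: 0.0341
grasp_force: 0.0
```

```bash
python3 - <<'E'
from h import *
s,t=cam("side"),cam("top")
m=np.zeros((500,800,3),np.uint8)
m[:,:400]=cv2.resize(crop(s,260,80,80,100,1),(400,500),interpolation=cv2.INTER_CUBIC)
m[:,400:]=cv2.resize(crop(t,110,190,100,125,1),(400,500),interpolation=cv2.INTER_CUBIC)
cv2.imwrite("pics/m5.png",m)
o=monitor.get_obs();print({k:np.round(v,4).tolist() for k,v in o.items()})
p=o["eef_pos"]; print(proj(s,p),proj(t,p), proj(s,[.5615,.0647,.19]))
E
```

```text
{'clock': 10.5, 'joint_pos': [0.1148, 0.3821, 0.133, 1.3217, -0.0001, -0.1472], 'joint_vel': [0.0032, -0.0145, 0.0278, -0.0036, -0.0013, 0.0005], 'tau': [-0.1234, -42.7925, 24.2248, 0.0316, -0.0072, 0.0002], 'eef_pos': [0.5615, 0.0647, 0.2048], 'tool_rot': [-0.1306, 0.9914, -0.0001, -0.0], 'ft_force': [-0.5637, 1.0624, 0.1581], 'ft_torque': [-0.017, -0.0505, 0.0043], 'grasp_force': 0.0, 'grip_width': 0.034}
[301.33750395 131.46337367] [184.77675681 236.46640389] [301.62554708 137.39255642]
```

View pics/m5.png

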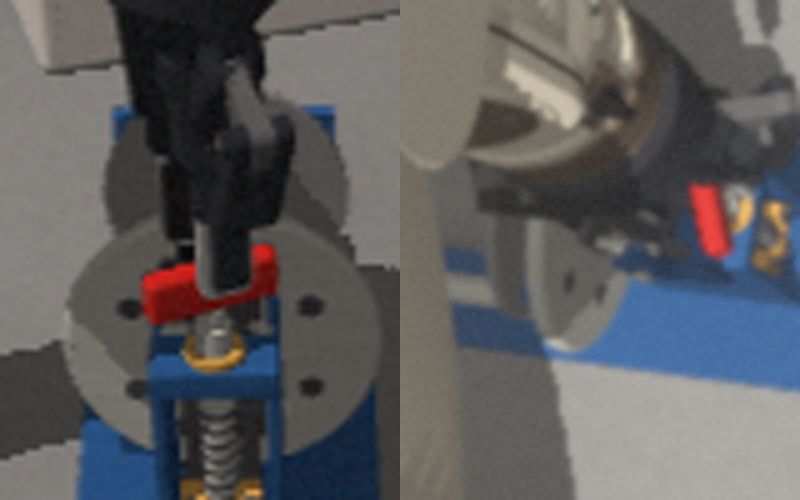

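The fingers straddle the cross-bar. The near finger is at about (225,295) and the bar centre at (210,285) in the side crop. I'll go down, grip and turn.

Call:
move_arm([
  [[0,0,-0.014,0,40],[0,0,-0.027,0,40],[0,0,-0.027,0,3],[0,0,-0.027,0,3],[0,0,-0.027,0,3]],
])

```text
clock: 11.12
eef_pos: [0.5603, 0.0654, 0.1764]
tool_rot: [-0.131, 0.991, 0.001, -0.001]
ft_force: [-1.8, 3.8, -5.8]
grip_width: 0.011
grasp_force: 60.0
```

Call:
move_arm([
  [[0,0,0,0,3],[0,0,0,0,3]],
])

```text
clock: 11.38
eef_pos: [0.5603, 0.0654, 0.1764]
tool_rot: [-0.131, 0.991, 0.001, -0.001]
ft_force: [-2.5, 4.3, -6.9]
grip_width: 0.011
grasp_force: 60.0
```

Call:
move_arm([
  [[0,0.001,-0.001,-8.5,3],[0,0.001,-0.001,-17,3],[0,0.001,-0.001,-25.5,3],[0,0.001,-0.001,-34,3],[0,0.001,-0.001,-42.5,3]],
])

```text
clock: 12.0
eef_pos: [0.5603, 0.0657, 0.1764]
tool_rot: [0.24, 0.971, -0.0, -0.001]
ft_force: [-3.9, 2.1, -2.1]
grip_width: 0.0108
grasp_force: 60.6
```

Call:
move_arm([
  [[0,0,0,-8.5,3],[0,0,0,-17,3],[0,0,0,-25.5,3],[0,0,0,-34,3],[0,0,0,-42.5,3]],
])

```text
clock: 12.62
eef_pos: [0.5604, 0.0659, 0.1764]
tool_rot: [0.575, 0.818, -0.0, -0.001]
ft_force: [-3.3, 3.3, -2.5]
grip_width: 0.0112
grasp_force: 60.5
```

```bash
python3 - <<'E'
from h import *
o=monitor.get_obs();print({k:np.round(v,4).tolist() for k,v in o.items()})
print(R.from_quat(o["tool_rot"]).as_matrix()[:,1])
E
```

```text
{'clock': 12.625, 'joint_pos': [0.1167, 0.3967, 0.0796, 1.2553, 0.0007, 1.3427], 'joint_vel': [0.001, -0.0014, 0.0002, 0.0005, 0.0004, 1.1741], 'tau': [-1.8108, -45.8854, 27.2849, -1.1904, -0.9565, -0.9133], 'eef_pos': [0.5604, 0.0659, 0.1764], 'tool_rot': [0.5753, 0.8179, -0.0003, -0.0008], 'ft_force': [-3.277, 3.278, -2.5352], 'ft_torque': [0.5587, 0.7519, 0.0324], 'grasp_force': 60.4882, 'grip_width': 0.0112}
[ 0.94113285  0.33803398 -0.00140726]
```

Call:
move_arm([
  [[0,0,0,0,40],[0,0,0,0,40],[0,0,0,0,40],[0,0,0.04,0,40],[0,0,0.08,10.4,40]],
])

```text
clock: 13.25
eef_pos: [0.5612, 0.0654, 0.2571]
tool_rot: [0.494, 0.869, -0.0, -0.0]
ft_force: [0.6, -0.9, -0.2]
grip_width: 0.0339
grasp_force: 0.0
```

Call:
move_arm([
  [[0.003,0.02,0,10.4,40],[0.006,0.04,0,20.8,40],[0.01,0.06,0,31.2,40],[0.0134,0.079,0,41.6,40],[0.0134,0.079,0,52,40]],
])

```text
clock: 13.88
eef_pos: [0.5752, 0.146, 0.2564]
tool_rot: [0.062, 0.998, 0.0, 0.0]
ft_force: [-0.5, -0.4, 0.4]
grip_width: 0.0346
grasp_force: 0.0
```

Call:
move_arm([
  [[0,0,-0.03,0,40],[0,0,-0.06,0,40],[0,0,-0.079,0,40],[0,0,-0.079,0,40],[0,0,-0.079,0,40]],
])

```text
clock: 14.5
eef_pos: [0.5755, 0.1448, 0.1785]
tool_rot: [0.066, 0.998, 0.0, 0.001]
ft_force: [-0.2, 0.4, -0.2]
grip_width: 0.0344
grasp_force: 0.0
```

```bash
python3 - <<'E'
from h import *
o=monitor.get_obs();print({k:np.round(v,4).tolist() for k,v in o.items()})
E
```

```text
{'clock': 14.5, 'joint_pos': [0.2465, 0.45, 0.1671, 1.2861, -0.0001, 0.3787], 'joint_vel': [0.0, -0.0078, 0.0122, -0.0007, 0.0004, 0.0024], 'tau': [0.0006, -45.9445, 24.3749, 0.019, -0.0022, -0.0029], 'eef_pos': [0.5755, 0.1448, 0.1785], 'tool_rot': [0.0661, 0.9978, 0.0002, 0.0009], 'ft_force': [-0.1553, 0.3691, -0.1828], 'ft_torque': [-0.0077, -0.0034, 0.0159], 'grasp_force': 0.0, 'grip_width': 0.0344}
```

Call:
move_arm([
  [[0,0,0,0,5],[0,0,0,0,5],[0,0,0,0,5],[0,0,0.002,0,5],[0,0,0.003,0,5]],
])

```text
clock: 15.12
eef_pos: [0.5744, 0.145, 0.1799]
tool_rot: [0.066, 0.998, 0.0, -0.0]
ft_force: [0.6, 1.0, -1.3]
grip_width: 0.0151
grasp_force: 58.6
```

Call:
move_arm([
  [[0,0,0.001,0,5],[0,0,0.002,0,5]],
])

```text
clock: 15.38
eef_pos: [0.5743, 0.1449, 0.1819]
tool_rot: [0.066, 0.998, 0.0, -0.001]
ft_force: [0.5, 1.9, -1.5]
grip_width: 0.0153
grasp_force: 58.5
```

Call:
move_arm([
  [[0,0.0015,0,0,5],[0,0.003,0,0,5],[0,0.003,0,0,5]],
])

```text
clock: 15.75
eef_pos: [0.5746, 0.1459, 0.1822]
tool_rot: [0.067, 0.998, -0.002, -0.0]
ft_force: [1.3, -5.3, 0.1]
grip_width: 0.0153
grasp_force: 58.9
```

Call:
move_arm([
  [[0,-0.0015,0,0,5],[0,-0.003,0,0,5],[0,-0.0045,0,0,5],[0,-0.006,0,0,5],[0,-0.006,0,0,5]],
])

```text
clock: 16.38
eef_pos: [0.5747, 0.1441, 0.1824]
tool_rot: [0.065, 0.998, 0.002, -0.0]
ft_force: [0.1, 5.1, -1.6]
grip_width: 0.0149
grasp_force: 58.9
```

Call:
move_arm([
  [[0,0.0015,0,0,5],[0,0.0035,0,0,5],[0,0.0035,0.001,0,5],[0,0.0035,0.002,0,5]],
])

```text
clock: 16.88
eef_pos: [0.5747, 0.1449, 0.1843]
tool_rot: [0.066, 0.998, -0.0, -0.0]
ft_force: [0.5, 0.9, -1.0]
grip_width: 0.0147
grasp_force: 59.0
```

Call:
move_arm([
  [[0,0,0.001,0,5],[0,0,0.002,0,5]],
])

```text
clock: 17.12
eef_pos: [0.5748, 0.145, 0.1864]
tool_rot: [0.066, 0.998, -0.0, 0.0]
ft_force: [0.3, 1.2, -0.3]
grip_width: 0.0151
grasp_force: 59.0
```

Call:
move_arm([
  [[0,0,-0.006,0,5],[0,0,-0.0105,0,5],[0,0,-0.0105,0,5],[0,0,-0.009,0,40],[0,0,-0.009,0,40]],
])

```text
clock: 17.75
eef_pos: [0.5745, 0.145, 0.177]
tool_rot: [0.066, 0.998, -0.0, -0.0]
ft_force: [0.5, 0.6, -0.2]
grip_width: 0.0343
grasp_force: 0.0
```

Call:
move_arm([
  [[0,0,0.0,0,40],[0,0,0.04,0,40],[0,0,0.08,-10.4,40],[-0.005,-0.03,0.08,-20.8,40],[-0.01,-0.06,0.08,-31.2,40]],
])

```text
clock: 18.38
eef_pos: [0.5649, 0.0849, 0.2575]
tool_rot: [0.334, 0.942, 0.0, 0.0]
ft_force: [-0.2, -0.3, 0.4]
grip_width: 0.0342
grasp_force: 0.0
```

Call:
move_arm([
  [[-0.0034,-0.0195,0,-10.4,40],[-0.0034,-0.0195,0,-20.8,40],[-0.0034,-0.0195,-0.02,-31.2,40],[-0.0034,-0.0195,-0.05,-31.2,40],[-0.0034,-0.0195,-0.079,-31.2,40]],
])

```text
clock: 19.0
eef_pos: [0.5612, 0.0656, 0.1771]
tool_rot: [0.574, 0.819, -0.0, -0.0]
ft_force: [0.4, 0.6, -0.4]
grip_width: 0.0341
grasp_force: 0.0
```

Call:
move_arm([
  [[0,0,0,0,40],[0,0,0,0,3],[0,0,0,0,3],[0,0,0,0,3],[0,0,0,0,3]],
])

```text
clock: 19.62
eef_pos: [0.5608, 0.0653, 0.1795]
tool_rot: [0.574, 0.819, -0.0, 0.0]
ft_force: [-4.9, -1.7, 3.0]
grip_width: 0.0104
grasp_force: 61.4
```

```bash
python3 - <<'E'
from h import *
o=monitor.get_obs();print({k:np.round(v,4).tolist() for k,v in o.items()})
s,t=cam("side"),cam("top")
m=np.zeros((500,800,3),np.uint8)
m[:,:400]=cv2.resize(crop(s,260,80,80,100,1),(400,500),interpolation=cv2.INTER_CUBIC)
m[:,400:]=cv2.resize(crop(t,110,190,100,125,1),(400,500),interpolation=cv2.INTER_CUBIC)
cv2.imwrite("pics/m6.png",m)
E
```

```text
{'clock': 19.625, 'joint_pos': [0.1162, 0.3942, 0.0843, 1.2611, -0.0007, 1.338], 'joint_vel': [-0.0008, -0.0008, 0.0002, 0.0018, -0.0007, -0.0003], 'tau': [0.8038, -42.492, 26.1726, -1.9907, 0.3988, -0.0117], 'eef_pos': [0.5608, 0.0653, 0.1795], 'tool_rot': [0.5736, 0.8191, -0.0003, 0.0002], 'ft_force': [-4.8656, -1.728, 2.9532], 'ft_torque': [-0.4482, 1.0001, 0.034], 'grasp_force': 61.3652, 'grip_width': 0.0104}
```

View pics/m6.png

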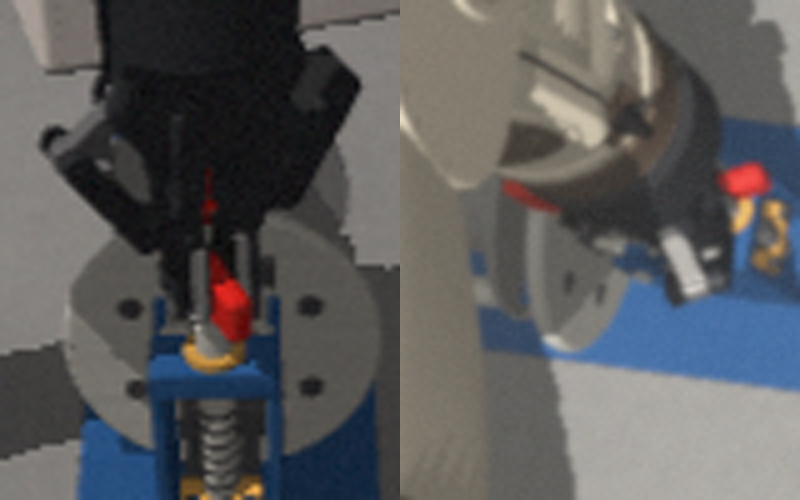

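The bar is in the grip after its first turn, and the gauge handle is still hanging behind it. I'll turn a further 26°.

Call:
move_arm([
  [[0,0,0,-7,3],[0,0,0,-14,3],[0,0,0,-21,3],[0,0,0,-26,3],[0,0,0,-26,3]],
])

```text
clock: 20.35
eef_pos: [0.5606, 0.0653, 0.1795]
tool_rot: [0.743, 0.669, -0.0, 0.0]
ft_force: [-5.3, -1.3, 3.1]
grip_width: 0.0109
grasp_force: 61.4
```

Call:
move_arm([
  [[0,0,0,0,40],[0,0,0,0,40],[0,0,0,0,40],[0,0,0.04,0,40],[0,0,0.079,10,40]],
])

```text
clock: 20.98
eef_pos: [0.5612, 0.0658, 0.2579]
tool_rot: [0.68, 0.733, -0.0, -0.0]
ft_force: [0.2, 0.8, 0.5]
grip_width: 0.0343
grasp_force: 0.0
```

Call:
move_arm([
  [[0.003,0.02,0,10,40],[0.006,0.04,0,20,40],[0.01,0.06,0,30,40],[0.0134,0.079,0,40,40],[0.0134,0.079,0,50,40]],
])

```text
clock: 21.6
eef_pos: [0.5751, 0.1463, 0.2571]
tool_rot: [0.305, 0.952, 0.0, 0.0]
ft_force: [-0.6, -0.8, 0.0]
grip_width: 0.0345
grasp_force: 0.0
```

Call:
move_arm([
  [[0,0,0,10,40],[0,0,0,20,40],[0,0,-0.025,28.4,40],[0,0,-0.055,28.4,40],[0,0,-0.079,28.4,40]],
])

```text
clock: 22.22
eef_pos: [0.5747, 0.1448, 0.1772]
tool_rot: [0.066, 0.998, 0.0, -0.0]
ft_force: [-0.2, -0.8, 0.4]
grip_width: 0.0339
grasp_force: 0.0
```

Call:
move_arm([
  [[0,0,0,0,40],[0,0,0,0,5],[0,0,0,0,5],[0,0,0,0,5],[0,0,0,0,5]],
])

```text
clock: 22.85
eef_pos: [0.5756, 0.145, 0.1795]
tool_rot: [0.066, 0.998, 0.001, 0.001]
ft_force: [-0.5, 1.5, 2.1]
grip_width: 0.0151
grasp_force: 59.5
```

Pull test, slow and steady.

Call:
move_arm([
  [[0,0,0.001,0,5],[0,0,0.002,0,5],[0,0,0.003,0,5]],
])

```text
clock: 23.22
eef_pos: [0.5743, 0.145, 0.1809]
tool_rot: [0.066, 0.998, 0.0, -0.001]
ft_force: [0.1, 2.2, -1.6]
grip_width: 0.0149
grasp_force: 59.0
```

Call:
move_arm([
  [[0,0,0.001,0,5],[0,0,0.002,0,5]],
])

```text
clock: 23.48
eef_pos: [0.5744, 0.1449, 0.183]
tool_rot: [0.066, 0.998, 0.0, -0.001]
ft_force: [1.0, 3.0, -2.4]
grip_width: 0.0146
grasp_force: 59.0
```

Call:
move_arm([
  [[0,0,0.001,0,5],[0,0,0.002,0,5]],
])

```text
clock: 23.72
eef_pos: [0.5746, 0.1449, 0.1853]
tool_rot: [0.066, 0.998, 0.0, -0.0]
ft_force: [0.1, 3.8, -1.6]
grip_width: 0.0148
grasp_force: 59.0
```

Call:
move_arm([
  [[0,0.0006,0,0,5],[0,0.0012,0.001,0,5],[0,0.0012,0.002,0,5]],
])

```text
clock: 24.1
eef_pos: [0.5748, 0.1453, 0.1875]
tool_rot: [0.066, 0.998, -0.001, 0.0]
ft_force: [-1.3, 0.3, -1.3]
grip_width: 0.0149
grasp_force: 59.2
```

Call:
move_arm([
  [[0,0,0.001,0,5],[0,0,0.002,0,5]],
])

```text
clock: 24.35
eef_pos: [0.5747, 0.1455, 0.1894]
tool_rot: [0.066, 0.998, -0.0, 0.0]
ft_force: [-0.6, -0.4, -0.7]
grip_width: 0.0149
grasp_force: 59.2
```

Call:
move_arm([
  [[0,0,-0.006,0,5],[0,0,-0.0125,0,5],[0,0,-0.0125,0,5],[0,0,-0.0105,0,40],[0,0,-0.0105,0,40]],
])

```text
clock: 24.98
eef_pos: [0.5746, 0.1461, 0.1784]
tool_rot: [0.066, 0.998, 0.0, -0.0]
ft_force: [0.2, -0.2, 0.1]
grip_width: 0.0341
grasp_force: 0.0
```

Call:
move_arm([
  [[0,0,0.0,0,40],[0,0,0.04,0,40],[0,0,0.08,-10.4,40],[-0.005,-0.03,0.08,-20.8,40],[-0.01,-0.06,0.08,-31.2,40]],
])

```text
clock: 25.6
eef_pos: [0.5649, 0.0858, 0.259]
tool_rot: [0.334, 0.942, 0.0, 0.0]
ft_force: [-0.2, -0.8, -0.2]
grip_width: 0.034
grasp_force: 0.0
```

Call:
move_arm([
  [[-0.0034,-0.0202,0,-10.4,40],[-0.0034,-0.0202,0,-20.8,40],[-0.0034,-0.0202,0,-31.2,40],[-0.0034,-0.0202,0,-41.6,40],[-0.0034,-0.0202,0,-52,40]],
])

```text
clock: 26.22
eef_pos: [0.5612, 0.0657, 0.2583]
tool_rot: [0.714, 0.7, -0.0, -0.0]
ft_force: [-0.8, -0.2, 0.6]
grip_width: 0.0341
grasp_force: 0.0
```

Call:
move_arm([
  [[0,0,-0.02,-5.2,40],[0,0,-0.05,-5.2,40],[0,0,-0.08,-5.2,40],[0,0,-0.08,-5.2,40],[0,0,-0.08,-5.2,3]],
])

```text
clock: 26.85
eef_pos: [0.5618, 0.0658, 0.1797]
tool_rot: [0.743, 0.669, 0.0, 0.0]
ft_force: [0.4, -0.0, -0.0]
grip_width: 0.0174
grasp_force: 0.0
```

Call:
move_arm([
  [[0,0,0,0,3],[0,0,0,0,3],[0,0,0,0,3]],
])

```text
clock: 27.22
eef_pos: [0.5607, 0.066, 0.1801]
tool_rot: [0.743, 0.669, 0.0, -0.0]
ft_force: [-4.8, 0.6, 2.8]
grip_width: 0.0106
grasp_force: 61.3
```

Call:
move_arm([
  [[0,0,0,-7,3],[0,0,0,-14,3],[0,0,0,-21,3],[0,0,0,-26,3],[0,0,0,-26,3]],
])

```text
clock: 27.85
eef_pos: [0.5609, 0.0659, 0.1801]
tool_rot: [0.874, 0.485, 0.0, -0.0]
ft_force: [-5.3, 0.3, 3.3]
grip_width: 0.0104
grasp_force: 61.4
```

Call:
move_arm([
  [[0,0,0,0,40],[0,0,0,0,40],[0,0,0,0,40],[0,0,0.04,0,40],[0,0,0.079,10.4,40]],
])

```text
clock: 28.48
eef_pos: [0.5612, 0.0656, 0.2583]
tool_rot: [0.826, 0.564, -0.0, -0.0]
ft_force: [1.3, 0.3, -0.4]
grip_width: 0.0343
grasp_force: 0.0
```

Call:
move_arm([
  [[0.003,0.02,0,10.4,40],[0.006,0.04,0,20.8,40],[0.01,0.06,0,31.2,40],[0.0134,0.0795,0,41.6,40],[0.0134,0.0795,0,52,40]],
])

```text
clock: 29.1
eef_pos: [0.5751, 0.1467, 0.2576]
tool_rot: [0.493, 0.87, 0.0, 0.0]
ft_force: [0.9, -0.6, 0.6]
grip_width: 0.0341
grasp_force: 0.0
```

Call:
move_arm([
  [[0,0,0,10.4,40],[0,0,0,20.8,40],[0,0,0,31.2,40],[0,0,0,41.6,40],[0,0,-0.025,52,40]],
])

```text
clock: 29.72
eef_pos: [0.5766, 0.1456, 0.2348]
tool_rot: [0.063, 0.998, 0.001, 0.003]
ft_force: [-0.8, -0.9, -0.5]
grip_width: 0.0344
grasp_force: 0.0
```

Call:
move_arm([
  [[0,0,-0.03,0,40],[0,0,-0.055,0,40],[0,0,-0.055,0,40],[0,0,-0.055,0,5],[0,0,-0.055,0,5]],
])

```text
clock: 30.35
eef_pos: [0.5756, 0.1454, 0.1793]
tool_rot: [0.066, 0.998, 0.0, 0.001]
ft_force: [0.0, 0.7, 0.6]
grip_width: 0.015
grasp_force: 59.2
```

Call:
move_arm([
  [[0,0,0,0,5],[0,0,0,0,5]],
])

```text
clock: 30.6
eef_pos: [0.5756, 0.1454, 0.179]
tool_rot: [0.066, 0.998, 0.0, 0.001]
ft_force: [1.1, 0.9, 2.8]
grip_width: 0.0151
grasp_force: 59.6
```

Call:
move_arm([
  [[0,0,0.001,0,5],[0,0,0.002,0,5],[0,0,0.003,0,5],[0,0,0.004,0,5]],
])

```text
clock: 31.1
eef_pos: [0.5743, 0.1455, 0.1814]
tool_rot: [0.066, 0.998, 0.0, -0.001]
ft_force: [-0.3, 1.8, -0.7]
grip_width: 0.015
grasp_force: 59.1
```

Call:
move_arm([
  [[0,0,0.001,0,5],[0,0,0.002,0,5]],
])

```text
clock: 31.35
eef_pos: [0.5745, 0.1454, 0.1837]
tool_rot: [0.066, 0.998, 0.0, -0.0]
ft_force: [0.9, 2.8, -1.4]
grip_width: 0.0154
grasp_force: 59.1
```

Call:
move_arm([
  [[0,0,0.001,0,5],[0,0,0.002,0,5]],
])

```text
clock: 31.6
eef_pos: [0.5747, 0.1453, 0.1859]
tool_rot: [0.066, 0.998, 0.0, -0.0]
ft_force: [0.4, 3.0, -2.1]
grip_width: 0.0146
grasp_force: 59.0
```

Call:
move_arm([
  [[0,0.001,0,0,5],[0,0.001,0.001,0,5],[0,0.001,0.002,0,5]],
])

```text
clock: 31.98
eef_pos: [0.5747, 0.1457, 0.1879]
tool_rot: [0.066, 0.998, -0.0, 0.0]
ft_force: [-0.1, -0.2, -0.7]
grip_width: 0.0148
grasp_force: 59.2
```

Call:
move_arm([
  [[0,0.001,0,0,5],[0,0.001,0.001,0,5],[0,0.001,0.002,0,5]],
])

```text
clock: 32.35
eef_pos: [0.5743, 0.1459, 0.189]
tool_rot: [0.067, 0.998, -0.001, -0.001]
ft_force: [0.9, -5.5, -4.4]
grip_width: 0.0149
grasp_force: 58.8
```

Call:
move_arm([
  [[0,-0.0012,-0.006,0,5],[0,-0.0012,-0.0135,0,5],[0,-0.0012,-0.0135,0,5],[0,-0.0012,-0.0115,0,40],[0,-0.0012,-0.0115,0,40]],
])

```text
clock: 32.98
eef_pos: [0.5748, 0.1471, 0.1782]
tool_rot: [0.066, 0.998, 0.001, 0.0]
ft_force: [-0.2, -0.5, 0.1]
grip_width: 0.0343
grasp_force: 0.0
```

Call:
move_arm([
  [[0,0,0.0,0,40],[0,0,0.04,0,40],[0,0,0.08,-10.4,40],[-0.005,-0.03,0.08,-20.8,40],[-0.01,-0.06,0.08,-31.2,40]],
])

```text
clock: 33.6
eef_pos: [0.565, 0.0862, 0.2586]
tool_rot: [0.334, 0.943, 0.001, 0.0]
ft_force: [-0.3, -0.5, -0.4]
grip_width: 0.0341
grasp_force: 0.0
```

Call:
move_arm([
  [[-0.0034,-0.0203,0,-10.4,40],[-0.0034,-0.0203,0,-20.8,40],[-0.0034,-0.0203,0,-31.2,40],[-0.0034,-0.0203,0,-41.6,40],[-0.0034,-0.0203,0,-52,40]],
])

```text
clock: 34.22
eef_pos: [0.5613, 0.0661, 0.2578]
tool_rot: [0.714, 0.7, -0.0, -0.0]
ft_force: [0.9, 0.2, -0.3]
grip_width: 0.0342
grasp_force: 0.0
```

Call:
move_arm([
  [[0,0,0,-10.4,40],[0,0,0,-20.8,40],[0,0,-0.02,-31.2,40],[0,0,-0.05,-31.2,40],[0,0,-0.08,-31.2,40]],
])

```text
clock: 34.85
eef_pos: [0.5614, 0.0661, 0.1772]
tool_rot: [0.874, 0.485, 0.0, -0.0]
ft_force: [-0.2, -0.4, 0.0]
grip_width: 0.0344
grasp_force: 0.0
```

Call:
move_arm([
  [[0,0,0,0,40],[0,0,0,0,3],[0,0,0,0,3],[0,0,0,0,3],[0,0,0,0,3]],
])

```text
clock: 35.48
eef_pos: [0.5612, 0.0665, 0.1797]
tool_rot: [0.874, 0.485, 0.001, -0.0]
ft_force: [-4.3, 2.8, 4.8]
grip_width: 0.0106
grasp_force: 61.1
```

Call:
move_arm([
  [[0,0,0,-7,3],[0,0,0,-14,3],[0,0,0,-21,3],[0,0,0,-26,3],[0,0,0,-26,3]],
])

```text
clock: 36.1
eef_pos: [0.5616, 0.0661, 0.1797]
tool_rot: [0.961, 0.276, 0.001, -0.0]
ft_force: [-4.1, 3.1, 5.6]
grip_width: 0.0108
grasp_force: 61.3
```

Call:
move_arm([
  [[0,0,0,0,40],[0,0,0,0,40],[0,0,0,0,40],[0,0,0.04,0,40],[0,0,0.079,10.4,40]],
])

```text
clock: 36.72
eef_pos: [0.5611, 0.0654, 0.2576]
tool_rot: [0.931, 0.364, -0.001, -0.0]
ft_force: [1.0, -0.0, -0.3]
grip_width: 0.0343
grasp_force: 0.0
```

Call:
move_arm([
  [[0.003,0.02,0,10.4,40],[0.006,0.04,0,20.8,40],[0.01,0.06,0,31.2,40],[0.0134,0.08,0,41.6,40],[0.0134,0.08,0,52,40]],
])

```text
clock: 37.35
eef_pos: [0.575, 0.147, 0.2569]
tool_rot: [0.676, 0.737, -0.0, 0.0]
ft_force: [-0.6, -0.2, -1.2]
grip_width: 0.0341
grasp_force: 0.0
```

Call:
move_arm([
  [[0,0,0,10.4,40],[0,0,0,20.8,40],[0,0,0,31.2,40],[0,0,0,41.6,40],[0,0,0,52,40]],
])

```text
clock: 37.98
eef_pos: [0.5749, 0.1455, 0.2571]
tool_rot: [0.286, 0.958, -0.0, 0.0]
ft_force: [0.4, 0.7, 0.7]
grip_width: 0.0344
grasp_force: 0.0
```

Call:
move_arm([
  [[0,0,0,10.4,40],[0,0,0,20.8,40],[0,0,-0.03,26,40],[0,0,-0.06,26,40],[0,0,-0.08,26,40]],
])

```text
clock: 38.6
eef_pos: [0.5742, 0.1453, 0.1755]
tool_rot: [0.066, 0.998, -0.0, -0.001]
ft_force: [0.5, 0.6, -0.0]
grip_width: 0.034
grasp_force: 0.0
```

Call:
move_arm([
  [[0,0,0,0,40],[0,0,0,0,5],[0,0,0,0,5],[0,0,0,0,5],[0,0,0,0,5]],
])

```text
clock: 39.22
eef_pos: [0.5754, 0.1457, 0.1785]
tool_rot: [0.066, 0.998, 0.0, 0.001]
ft_force: [-0.1, -1.9, 3.4]
grip_width: 0.0149
grasp_force: 59.8
```

Call:
move_arm([
  [[0,0,0.001,0,5],[0,0,0.002,0,5],[0,0,0.003,0,5],[0,0,0.004,0,5]],
])

```text
clock: 39.72
eef_pos: [0.5741, 0.1458, 0.1806]
tool_rot: [0.066, 0.998, -0.0, -0.001]
ft_force: [1.5, 1.3, -5.3]
grip_width: 0.0149
grasp_force: 58.6
```

Call:
move_arm([
  [[0,0,0.001,0,5],[0,0,0.002,0,5]],
])

```text
clock: 39.98
eef_pos: [0.5739, 0.1458, 0.1829]
tool_rot: [0.066, 0.998, -0.0, -0.001]
ft_force: [-0.6, 0.2, -6.1]
grip_width: 0.0152
grasp_force: 58.6
```

That gives a pull of about 5.5 N with no side force, so the squeeze is about 4.6 N and the gap is set. I'll draw the gauge straight up.

Call:
move_arm([
  [[0,0,0.004,0,5],[0,0,0.009,0,5],[0,0,0.015,0,5],[0,0,0.021,0,5],[0,0,0.027,0,5]],
])

```text
clock: 40.6
eef_pos: [0.5748, 0.1457, 0.211]
tool_rot: [0.066, 0.998, 0.0, 0.0]
ft_force: [0.1, 0.6, -4.3]
grip_width: 0.015
grasp_force: 58.7
```

Call:
move_arm([
  [[0,0,0.01,0,5],[0,0,0.02,0,5],[0,0,0.04,0,5],[0,0,0.07,0,5],[0,0,0.1,0,5]],
])

```text
clock: 41.22
eef_pos: [0.5749, 0.1455, 0.3127]
tool_rot: [0.066, 0.998, 0.0, 0.001]
ft_force: [-0.2, 0.0, -0.9]
grip_width: 0.0148
grasp_force: 59.3
```

```bash
python3 - <<'E'
from h import *
s,t=cam("side"),cam("top")
m=np.zeros((500,800,3),np.uint8)
m[:,:400]=cv2.resize(crop(s,260,60,80,100,1),(400,500),interpolation=cv2.INTER_CUBIC)
m[:,400:]=cv2.resize(crop(s,290,235,100,125,1),(400,500),interpolation=cv2.INTER_CUBIC)
cv2.imwrite("pics/m7.png",m)
o=monitor.get_obs();print({k:np.round(v,4).tolist() for k,v in o.items()})
E
```

```text
{'clock': 41.325, 'joint_pos': [0.2482, 0.4184, 0.4728, 1.6155, -0.0004, 0.3807], 'joint_vel': [-0.0005, 0.0231, -0.0859, -0.0588, 0.0012, 0.002], 'tau': [0.0153, -44.606, 25.3339, 0.4422, 0.0011, 0.0], 'eef_pos': [0.5766, 0.146, 0.3159], 'tool_rot': [0.0662, 0.9978, 0.0013, 0.0047], 'ft_force': [0.8185, 0.2223, 0.716], 'ft_torque': [-0.028, -0.0564, 0.0382], 'grasp_force': 59.3241, 'grip_width': 0.0151}
```

View pics/m7.png

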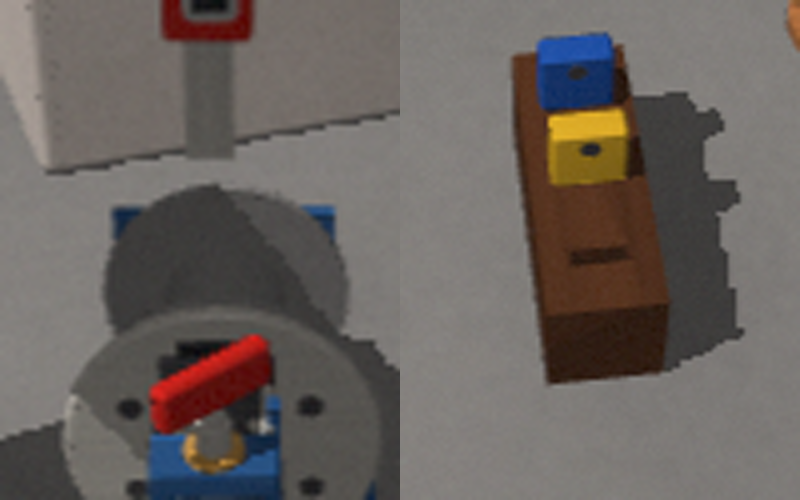

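The gauge is out and upright in the grip. The empty slot shows at (200,256) in the right crop. I'll carry the gauge back.

Call:
move_arm([
  [[0.002,-0.05,0,2,5],[0.004,-0.11,0,4,5],[0.007,-0.17,0,5.4,5],[0.009,-0.23,0,5.4,5],[0.011,-0.29,0,5.4,5]],
])

```text
clock: 41.95
eef_pos: [0.5855, -0.1463, 0.3104]
tool_rot: [0.019, 1.0, -0.0, 0.0]
ft_force: [-0.1, 0.1, -0.3]
grip_width: 0.0148
grasp_force: 59.4
```

Call:
move_arm([
  [[0.001,-0.06,-0.03,0,5],[0.0025,-0.109,-0.07,0,5],[0.0025,-0.109,-0.12,0,5],[0.0025,-0.109,-0.16,0,5],[0.0025,-0.109,-0.16,0,5]],
])

```text
clock: 42.58
eef_pos: [0.5851, -0.2525, 0.146]
tool_rot: [0.019, 1.0, 0.002, -0.004]
ft_force: [-0.6, 0.4, -0.2]
grip_width: 0.0148
grasp_force: 59.3
```

```bash
python3 - <<'E'
from h import *
s=cam("side")
print(onz(s,340,299,.065))
cv2.imwrite("pics/m8.png",cv2.resize(crop(s,300,230,80,100,1),(480,600),interpolation=cv2.INTER_CUBIC))
o=monitor.get_obs();print({k:np.round(v,4).tolist() for k,v in o.items()})
p=o["eef_pos"]; print(proj(s,[p[0],p[1],p[2]-.0135-.055]))
E
```

```text
[ 0.59061982 -0.25436169  0.065     ]
{'clock': 42.625, 'joint_pos': [-0.4068, 0.5629, 0.2742, 1.2855, -0.0002, -0.3684], 'joint_vel': [0.0085, -0.0423, 0.0764, 0.0075, 0.0016, 0.0002], 'tau': [-0.2633, -49.4686, 23.3071, -0.0461, -0.0138, -0.0], 'eef_pos': [0.5872, -0.253, 0.1492], 'tool_rot': [0.0192, 0.9998, 0.0006, -0.0016], 'ft_force': [0.726, 0.2419, -0.3111], 'ft_torque': [-0.0031, -0.0041, 0.0016], 'grasp_force': 59.3329, 'grip_width': 0.0148}
[338.22812956 293.97100939]
```

View pics/m8.png

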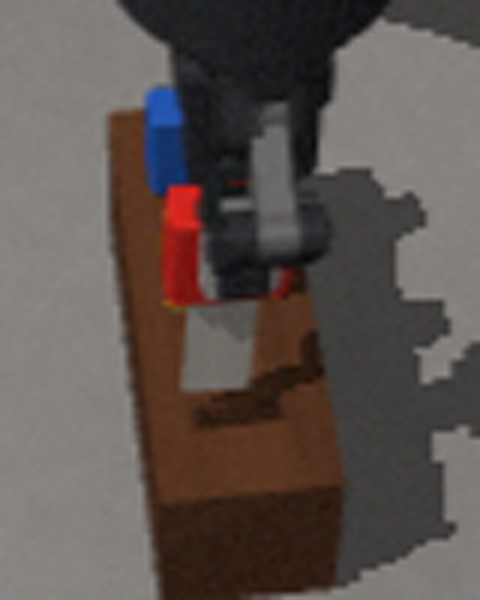

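```bash
python3 - <<'E'
from h import *
s=cam("side")
for u in(336.0,336.4): print(onz(s,u,294.5,.081))
c=s["color"][285:308,325:350].astype(int).sum(2)
print(c[6:].tolist())
E
```

```text
[ 0.58296698 -0.25370876  0.081     ]
[ 0.58368191 -0.25381436  0.081     ]
[[169, 176, 179, 176, 169, 167, 209, 299, 319, 317, 322, 326, 325, 313, 316, 316, 316, 302, 221, 167, 162, 155, 151, 162, 117], [180, 175, 178, 174, 166, 163, 224, 298, 315, 320, 322, 329, 320, 318, 319, 314, 313, 292, 212, 159, 100, 90, 84, 81, 74], [173, 164, 181, 182, 169, 173, 225, 300, 318, 317, 321, 327, 324, 314, 318, 317, 308, 253, 134, 95, 80, 86, 79, 78, 78], [173, 167, 173, 178, 175, 168, 217, 236, 245, 248, 234, 211, 210, 205, 184, 116, 95, 94, 102, 93, 81, 81, 79, 79, 78], [167, 171, 181, 183, 176, 171, 162, 169, 175, 182, 163, 170, 174, 175, 111, 91, 98, 98, 100, 96, 78, 86, 75, 144, 161], [173, 164, 170, 176, 174, 171, 163, 156, 166, 161, 174, 173, 111, 93, 95, 109, 90, 150, 154, 99, 84, 82, 145, 146, 157], [169, 169, 168, 182, 168, 165, 156, 153, 142, 142, 133, 127, 96, 105, 114, 112, 99, 96, 96, 94, 75, 113, 152, 145, 150], [173, 171, 174, 177, 176, 175, 157, 127, 95, 97, 96, 107, 107, 104, 104, 98, 94, 91, 106, 99, 100, 101, 140, 159, 160], [167, 171, 171, 180, 176, 173, 150, 117, 95, 93, 10
[... 380 characters left out ...]
181, 176, 181, 181, 176, 177, 180, 182, 176, 165, 175, 172, 156], [151, 164, 171, 173, 169, 167, 169, 168, 166, 172, 165, 170, 181, 176, 168, 188, 178, 169, 181, 178, 183, 177, 171, 160, 151], [151, 161, 165, 169, 174, 165, 157, 165, 171, 177, 159, 169, 169, 178, 178, 178, 171, 178, 172, 172, 177, 175, 172, 170, 163], [140, 167, 177, 177, 174, 174, 164, 172, 165, 166, 169, 166, 174, 182, 182, 182, 179, 176, 169, 177, 176, 178, 174, 170, 166], [135, 171, 173, 171, 170, 170, 173, 169, 163, 174, 174, 171, 173, 169, 171, 180, 186, 180, 179, 175, 179, 177, 167, 165, 166], [134, 163, 164, 171, 168, 167, 169, 162, 162, 166, 163, 172, 171, 184, 176, 183, 180, 176, 169, 175, 182, 180, 178, 173, 168]]
```

Call:
move_arm([
  [[0.0045,-0.0005,0,0,5],[0.0045,-0.0005,-0.01,0,5],[0.0045,-0.0005,-0.02,0,5],[0.0045,-0.0005,-0.03,0,5],[0.0045,-0.0005,-0.03,0,5]],
])

```text
clock: 43.3
eef_pos: [0.5916, -0.2533, 0.1186]
tool_rot: [0.019, 1.0, 0.001, -0.002]
ft_force: [-0.1, -0.9, -0.6]
grip_width: 0.0151
grasp_force: 59.3
```

Call:
move_arm([
  [[0,0,-0.01,0,5],[0,0,-0.02,0,5],[0,0,-0.03,0,5],[0,0,-0.036,0,5],[0,0,-0.037,0,5]],
])

```text
clock: 43.92
eef_pos: [0.5923, -0.2537, 0.0825]
tool_rot: [0.019, 1.0, 0.0, -0.001]
ft_force: [0.5, -0.6, -0.0]
grip_width: 0.0149
grasp_force: 59.3
```

Call:
move_arm([
  [[0,0,-0.001,0,5],[0,0,-0.002,0,5],[0,0,-0.002,0,5]],
])

```text
clock: 44.3
eef_pos: [0.5928, -0.2538, 0.0815]
tool_rot: [0.019, 1.0, -0.0, 0.0]
ft_force: [-0.3, -0.8, 0.2]
grip_width: 0.0149
grasp_force: 59.3
```

Call:
move_arm([
  [[0,0,-0.001,0,5],[0,0,-0.002,0,5],[0,0,-0.003,0,5],[0,0,-0.004,0,5],[0,0,-0.004,0,5]],
])

```text
clock: 44.92
eef_pos: [0.5928, -0.2538, 0.0786]
tool_rot: [0.019, 1.0, -0.0, 0.0]
ft_force: [-2.3, 0.4, 5.6]
grip_width: 0.0148
grasp_force: 60.4
```

Call:
move_arm([
  [[0,0,0.001,0,40],[0,0,0.001,0,40],[0,0,0.001,0,40],[0,0,0.04,0,40],[0,0,0.1,0,40]],
])

```text
clock: 45.55
eef_pos: [0.591, -0.2531, 0.1753]
tool_rot: [0.019, 1.0, 0.001, -0.003]
ft_force: [1.9, -1.0, -0.8]
grip_width: 0.0343
grasp_force: 0.0
```

Call:
move_arm([
  [[0,0,0.06,0,40],[-0.06,0,0.08,0,40],[-0.12,0,0.08,0,40],[-0.18,0,0.08,0,40],[-0.18,0,0.08,0,40]],
])

```text
clock: 46.18
eef_pos: [0.408, -0.2527, 0.257]
tool_rot: [0.021, 1.0, 0.001, -0.002]
ft_force: [-0.1, -0.8, 0.3]
grip_width: 0.0338
grasp_force: 0.0
```

```bash
python3 - <<'E'
from h import *
s=cam("side")
m=np.zeros((500,800,3),np.uint8)
m[:,:400]=cv2.resize(crop(s,260,80,80,100,1),(400,500),interpolation=cv2.INTER_CUBIC)
m[:,400:]=cv2.resize(crop(s,290,235,100,125,1),(400,500),interpolation=cv2.INTER_CUBIC)
cv2.imwrite("pics/m9.png",m)
o=monitor.get_obs();print(o["clock"],o["eef_pos"],o["joint_vel"])
E
```

```text
46.225 [ 0.41098958 -0.25362828  0.25761562] [ 0.02406572  0.04831093  0.08089069 -0.01558307  0.00477821  0.00120333]
```

View pics/m9.png

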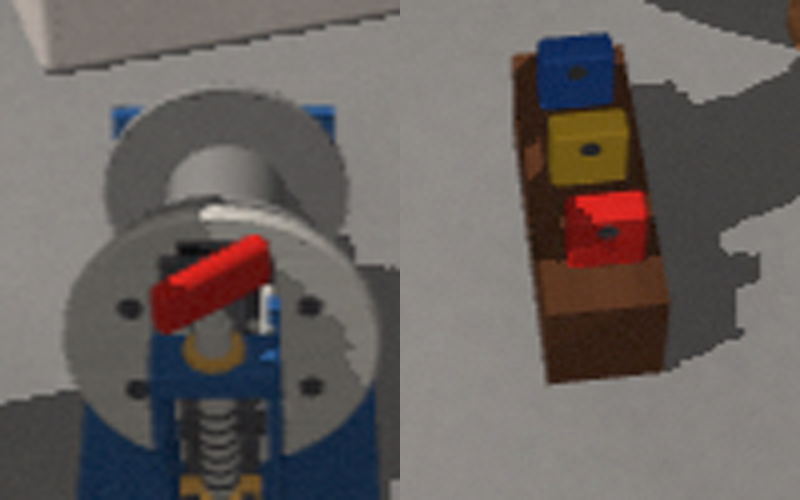

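The red gauge stands fully seated in its slot (right crop, around (605,230)), and the others haven't moved. I'll hand the job in.

```bash
python3 -c "
from workcell import job
print(job.job_done())"
```

```text
the job is handed in; nothing more can be done
None
```

The brake gap is set: the gauge drew out with a steady pull of about 5.5 N (roughly 4.6 N squeeze), the red gauge is back in its rack slot and released, and the job is handed in at about 46 s.

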